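Load the top glass plate from the stack into the reading stage

ROBOT

A 6-joint arm with a two-finger parallel gripper is mounted at the origin on a cart in front of the work surface, level with it; the furniture and walls round the work are solid. World frame = base frame: x ahead of the robot, y to its left, z up, the work surface at z = 0. Lengths are in mm, angles in degrees, forces in N, time in s.
With the tool pointing down it reaches from about 300 to 850 mm from the base axis. Payload 4.2 kg.
Tool frame: the origin (TCP) lies midway between the tips of the shut fingers; the grasp point (between the pads) lies env.hold_point_z behind it (env.hold_point_z is the distance from the TCP to the grasp point, in mm); z points along the fingers, y is the line along which they close (so a half turn about z gives the same grasp; the last joint's range is limited). The gripper opens to 91 mm and grips with 3 to 60 N. Pads are 32 mm wide; open, the fingers measure 118 mm over their backs; the gripper's body (76 mm by 178 mm) begins 60 mm behind the grasp point.
Start: joints at [71.505, 18.312, 89.639, -0, 72.044, -1.146], TCP at [171.464, 548.858, 191.176] pointing down, gripper open.
Joint ranges: [-177.97, 177.97], [-48.28, 115.42], [12.27, 149.76], [-77.06, 257.06], [2.81, 150.46], [-146.56, 146.56]. Speed limits (degrees/s): [147.25, 147.25, 180, 180, 180, 180].

INTERFACE

Orientations are given as [roll, pitch, yaw] about the fixed x, y, z axes, in that order (R = Rz(yaw) Ry(pitch) Rx(roll)).
In Python, from workcell import env, viewer, spotter gives the robot as it stands.
- The arm moves only by the tool apply_moves, never from a script. Its arguments are lists of equal length, an entry for each row: "delta_pos": the shift along the world's x, y, z normalised to -1 to 1, where 1 is 120 mm, a list of three; "rot": the turn, a rotation vector about the world's x, y, z normalised to -1 to 1, where 1 is 1.5 rad, a list of three; "hand": the opening, from 0 (shut) to 1 (fully open). A call has 1 to 10 rows; each row is the pose to reach, as a shift and turn from the pose commanded when the call began; what a row does not reach only later rows make up. A row lasts 1/12 s, in which the tool goes at most 41.7 mm and 7.16 degrees, less where a joint would pass 70% of its speed; a pose out of reach is approached as far as the arm can. A call with a number of a shift or a turn outside -1 to 1 is refused whole. A call with a gripper value outside its range is refused whole. The fingers move at their own pace and stop on an object; "newtons" is the grip in N (left out, the last holds). Time passes only in rows, so rows that repeat a pose let the fingers close. It gives the time, the measured TCP pose, the force, the opening and the grip force at its end, in the units of the state.
- env.state(): the state, without advancing time (a new reading comes with each control period).
- viewer.grab_frame(name): name is "scene" or "top" or "wrist"; returns a dict with "pixels" (400x640x3 uint8, red, green, blue), "camera_matrix" (3x3 intrinsics, pixels), "k1" (the pictures are not rectified: a ray, as slopes to the right and down, at radius r is drawn at 1 + k1 r^2 times it, then the intrinsics apply), "R" (3x3) and "t" (3): a world point X has camera coordinates R X + t; the wrist camera has in their place "mount" (4x4, takes a point from camera to tool coordinates, whose origin is the TCP and whose axes are the flange's). Camera axes: x right, y down, z forward; pixel columns grow to the right and rows downward; lengths in mm; the calibration is good to about 2 mm. A picture is of the moment at which its call begins: read the wrist's pose just before it. There is no depth.
- env.job_done(): hands the job in; it is judged then, once.
Trained networks look in a picture, given as the dict that the camera call returned (one of the last four; its "shot" number tells which), for a name from the list of things; names that differ only in an ending like _2 or _b are one class to them, and where a whole thing is asked for, a point or a joint stands for the part that bears it (a point fixed in the world has none). Each returns a list of dicts, best first, with "score" (0 to 1); they miss things now and then, are a little off and sometimes report something else, mostly with a low value. They report only what shows in the picture. A call takes as long as a camera call. They do not tell look-alikes from the thing itself.
- spotter.trace(picture, query): "mask" (400x640 bool, what is visible of it) and "box" ([centre column, centre row, width, height] in pixels, round what is visible of it).
- spotter.landmark_of(picture, query): "position" ([column, row] in pixels: a listed point, or the origin of a listed thing).
The state is a dict: "time_s": time; "qpos": joint angles; "qvel": joint speeds; "effort": joint torques, N m; "ee_pos": TCP position; "ee_rot": TCP orientation; "force": force on the tool from outside, world axes, zero at the start; "torque": the same for the moment, N m; "gripper_width": finger opening in mm; "gripper_force": force on a finger pad.
Only numpy, scipy, OpenCV 4.12 (cv2) and the standard library are available. Lean on these libraries where they do the work, as an engineer would, in place of code of your own. Each camera call takes 0.05 s, during which the arm holds its last target. There are 200 camera calls.

TASK

Load the reading station: slide the top glass plate sideways off the stack, never lifting it, onto the white viewing stage until it bears against the end stop; press on the glass lightly (never over 20 N) and leave the plates beneath lying as they are. Then gently swing the clamping lever in until its white nose has pushed the plate against the fence opposite and holds it there, square and flat. Let go, and leave the things standing around untouched.

Things in the scene. Friction and masses are not known exactly. Their poses are not given: they have to be found in the camera images.
- station: Plate-reading station, a fixed desk device 200 x 136 mm. Origin: centre of its underside, on the desk; z up. Its +x is the way a plate travels, from the walled well with the stack (x < -6 mm) to the black viewing stage with white panel (surface 22 mm above the desk, x = -6 to 98, y = -56 to 62 mm). Fence on the +y side, clamping lever on the -y side. A loaded plate has its centre at x = 37.5, y = 3 mm.
- well (a point): Centre of the floor of the well that holds the stack, 6 mm above the desk, at x = -48, y = 0 mm of the station. Its grey back wall (inner face 42 mm behind this point) and side walls (inner faces 55 mm to either side) rise 38 mm above the desk, 8 mm over the top plate, so its edges cannot be reached there. The fourth side is the stage's face, 42 mm ahead and only 22 mm high.
- seat (a point): Centre of the loaded plate's place on the stage surface, 22 mm above the desk; axes as the station's. The stage is 2 mm lower than the underside of the top plate, which steps down that much while it crosses over; the plates beneath stand behind the stage's edge. Its trailing edge drops off the stack about 10 mm before the end stop is reached, with a small jolt.
- end_stop (a point): Foot of the aluminium end stop's face, on the stage surface, at x = 75, y = 6 mm of the station. A loaded plate's leading long edge bears on it. The stop is 10 mm high, 80 mm long.
- fence (a point): Foot of the aluminium fence's face, on the stage surface, at x = 40, y = 53 mm of the station. A loaded plate's short +y edge bears on it. The fence is 10 mm high, 68 mm long.
- plate_top: The plate to load: pale green glass, white band at its +y edge, 75 (x, travel) x 100 (y) x 6 mm, 0.08 to 0.15 kg. Origin: centre of its underside, at the start 24 mm above the desk, within 1.5 mm and 0.02 rad of the stack's middle. Too wide and walled in to grip: fingertips pressed on it with 4 to 8 N, best 20 mm ahead of its middle, drag it (below 3 N they slip). Rigid: 10 N more per mm or less; touch down under 5 mm/s.
- plate_c: The second plate of the stack, directly under plate_top, same size and axes, underside 18 mm above the desk. Must stay where it lies.
- plate_b: The third plate of the stack, same size, underside 12 mm above the desk. Must stay where it lies.
- plate_a: The lowest plate of the stack, same size, underside 6 mm above the desk. Must stay where it lies.
- lever (a joint): Angle of the clamping lever (rad) about its upright pivot at x = 84, y = -62 mm of the station. 0: arm points along the station's -x and its nose just touches a plate lying against the fence; positive: swung outward, to -y. Starts open, at 0.45 to 0.8; range -0.1 to 0.9. It stays where it is left; about 1 N at the post moves it, little more once it pushes the plate, then it comes up hard.
- lever_post (a point): On the axis of the lever's upright black finger post (11 mm thick), 43 mm above the desk, 70 mm from the pivot; z up. The post's top is 51.5 mm above the desk; the steel arm at its foot ends at 29 mm. Push it towards the station's +y to close the lever. The white nose (radius 8 mm) sits 48 mm along the arm from the pivot and reaches 15 mm to the stage side, at plate height.
- dropper_red: Brown dropper bottle with a red teat, 34 x 34 x 102 mm, bystander. Origin: centre of its underside.
- timer: Cream mechanical timer with a grey dial, 60 x 66 x 42 mm, bystander. Origin: centre of its underside.
- specimen_cup: Clear specimen cup, 67 mm wide, 68 mm high, bystander. Origin: centre of its underside.
- forceps: Steel forceps lying flat, 127 x 14 x 9 mm, bystander. Origin: centre of its underside, long axis y.
Mind the look-alikes: they are no part of the job. There is more than one size of the station; the one meant has the size given above.

How it is judged (in metres and radians):
On the way, in this order (a step that is already met when the one before it is completed fails the run):
1. the plate lies flat on the stage, up to the end stop (x of plate_top in the frame of station above 0.035 m and z of plate_top in the frame of station below 0.0236 m and angle between the x axis of plate_top and the x axis of station, either way round below 0.035 rad and angle between plate_top's own z axis and vertical below 0.03 rad), for 0.2 s.
2. the lever holds the plate against the fence (all of step 1 and y of plate_top in the frame of station above 0.0013 m and value of joint lever below 0.035 rad), for 0.2 s.
At the end, for the whole second after the job is handed in: The plate lies flat and at rest on the stage, within 2.5 mm of the end stop and 1.7 mm of the fence, square to them within 2 degrees; the lever is closed on it (angle under 0.035 rad); the plates of the stack lie within 3 mm of where they were; the robot touches nothing (all of step 2 and contact force between the fingers and plate_top below 0.1 N and linear speed of plate_top below 0.01 m/s and distance of each of plate_a, plate_b, plate_c from where it was at the start of the episode below 0.003 m).
It fails at once if the fingers press on the glass plate with more than 20 N (contact force between the fingers and plate_top above 20 N).
It fails at once if a plate further down the stack is shifted by more than 3 mm (distance of any of plate_a, plate_b, plate_c from where it was at the start of the episode above 0.003 m).
It fails at once if the top plate is lifted or tipped instead of slid (z of plate_top in the frame of station above 0.031 m or angle between plate_top's own z axis and vertical above 0.15 rad).
It fails at once if the lever squeezes the plate with more than 20 N (contact force between lever and plate_top above 20 N).
It fails at once if a bystander is moved by more than 10 mm (distance of any of dropper_red, timer, specimen_cup, forceps from where it was at the start of the episode above 0.01 m).
It also fails if it takes over 69 s, if anything falls off the work surface, if the arm or the gripper's body presses on something with over 40 N, if the wrist force passes 120 N, or if a joint passes its speed limit or range.

## Working session

There is one attempt and no reset: what is moved stays moved. The work goes in short steps, Python scripts to look and compute and a tool call to move; the robot and the scene stay as the last step left them, time stands still between calls to the robot, and variables do not carry over. Pictures are saved under pics/ and viewed, at most 10 in all, crops included, and the job is handed in when it is done.

Besides the shell and the picture viewer there is one more tool, called after "Emit:" as name(argument=value, ...), one argument or row to a line, values as JSON. apply_moves: Moves the arm, as the interface text tells. Its arguments: {"type":"object","properties":{"delta_pos":{"type":"array"},"rot":{"type":"array"},"hand":{"type":"array"},"newtons":{"type":"number"}},"required":["delta_pos","rot","hand"]}

```bash
ls; mkdir -p pics
cat > h.py <<'E'
import numpy as np, cv2
from workcell import env, viewer, spotter
from scipy.spatial.transform import Rotation as Ro
def cam(p,st=None):
    "returns K,k1,R,t world->cam"
    if 'mount' in p:
        M=np.array(p['mount']); T=np.eye(4)
        T[:3,:3]=Ro.from_euler('xyz',st['ee_rot'],degrees=True).as_matrix(); T[:3,3]=st['ee_pos']
        W=np.linalg.inv(T@M); return np.array(p['camera_matrix']),p['k1'],W[:3,:3],W[:3,3]
    return np.array(p['camera_matrix']),p['k1'],np.array(p['R']),np.array(p['t'])
def ray(c,px):
    K,k1,R,t=c; d=(np.array(px,float)-K[:2,2])/[K[0,0],K[1,1]]
    s=d.copy()
    for _ in range(20): s=d/(1+k1*(s@s))
    return -R.T@t, R.T@np.array([s[0],s[1],1])
def atz(c,px,z):
    o,v=ray(c,px); return o+v*(z-o[2])/v[2]
def proj(c,X):
    K,k1,R,t=c; q=R@np.array(X,float)+t; s=q[:2]/q[2]; s=s*(1+k1*(s@s)); return s*[K[0,0],K[1,1]]+K[:2,2]
def tri(cs,pxs):
    A=np.zeros((3,3));b=np.zeros(3)
    for c,p in zip(cs,pxs):
        o,v=ray(c,p); v=v/np.linalg.norm(v); P=np.eye(3)-np.outer(v,v); A+=P;b+=P@o
    return np.linalg.solve(A,b)
E
python3 - <<'E'
from h import *
np.set_printoptions(precision=1,suppress=True)
print(env.state(), env.hold_point_z)
for n in ['top','scene']:
    p=viewer.grab_frame(n); c=cam(p); cv2.imwrite(f'pics/{n}0.png',p['pixels'][:,:,::-1])
    for q in ['station','well','seat','end_stop','fence','plate_top','lever_post','dropper_red','timer','specimen_cup','forceps']:
        z={'station':0,'well':6,'seat':22,'end_stop':22,'fence':22,'plate_top':24,'lever_post':43}.get(q,0)
        print(n,q,[(np.round(r['score'],2),np.round(r['position']),atz(c,r['position'],z)[:2]) for r in spotter.landmark_of(p,q)[:3]])
E
```

```text
pics
{'time_s': 0.0, 'qpos': array([71.5, 18.4, 89.7, -0. , 72. , -1.1]), 'qvel': array([-0.1, -0. ,  0. ,  0. , -0.1, -0.1]), 'effort': array([  0. , -41.2, -23.2,   0.1,   0. ,  -0. ]), 'ee_pos': array([171.3, 548.3, 190.3]), 'ee_rot': array([-179.9,    0. ,  162.6]), 'force': array([-0.2, -0.5, -0.8]), 'torque': array([ 0., -0., -0.]), 'gripper_force': 0.0, 'gripper_width': 91.05215869250245} 18.8
top station [(np.float64(0.7), array([251., 276.]), array([301.4, 587.6])), (np.float64(0.63), array([352., 200.]), array([484. , 353.9]))]
top well [(np.float64(0.93), array([258., 286.]), array([279.5, 569.6])), (np.float64(0.74), array([369., 214.]), array([451.5, 315.1]))]
top seat [(np.float64(0.96), array([342., 190.]), array([505.5, 380.8])), (np.float64(0.62), array([239., 268.]), array([319. , 611.9])), (np.float64(0.48), array([368., 213.]), array([452.1, 318. ]))]
top end_stop [(np.float64(0.66), array([228., 260.]), array([337. , 638.3])), (np.float64(0.62), array([328., 180.]), array([527.8, 413.1]))]
top fence [(np.float64(0.66), array([325., 204.]), array([471.8, 418.5])),
[... 1222 characters left out ...]
 629.2])), (np.float64(0.71), array([312., 194.]), array([527.1, 412.9]))]
scene fence [(np.float64(0.97), array([334., 207.]), array([458.9, 412.7])), (np.float64(0.95), array([310., 309.]), array([293.2, 640.4]))]
scene plate_top [(np.float64(0.74), array([368., 186.]), array([464.2, 299.1]))]
scene lever_post [(np.float64(0.43), array([325., 268.]), array([325.3, 573.8]))]
scene dropper_red [(np.float64(0.68), array([294., 248.]), array([439.1, 545.4]))]
scene timer [(np.float64(0.71), array([259., 207.]), array([596.7, 507.1]))]
scene specimen_cup [(np.float64(0.96), array([247., 238.]), array([528.5, 591.1]))]
scene forceps [(np.float64(0.9), array([357., 229.]), array([394.1, 412.9]))]
```

Run:
```python
import cv2
a=cv2.imread('pics/top0.png');b=cv2.imread('pics/scene0.png')
cv2.imwrite('pics/t_c.png',cv2.resize(a[110:330,190:450],None,fx=2.7,fy=2.7,interpolation=cv2.INTER_CUBIC))
cv2.imwrite('pics/s_c.png',cv2.resize(b[140:350,210:450],None,fx=2.8,fy=2.8,interpolation=cv2.INTER_CUBIC))
```

```text
(no output)
```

View pics/t_c.png

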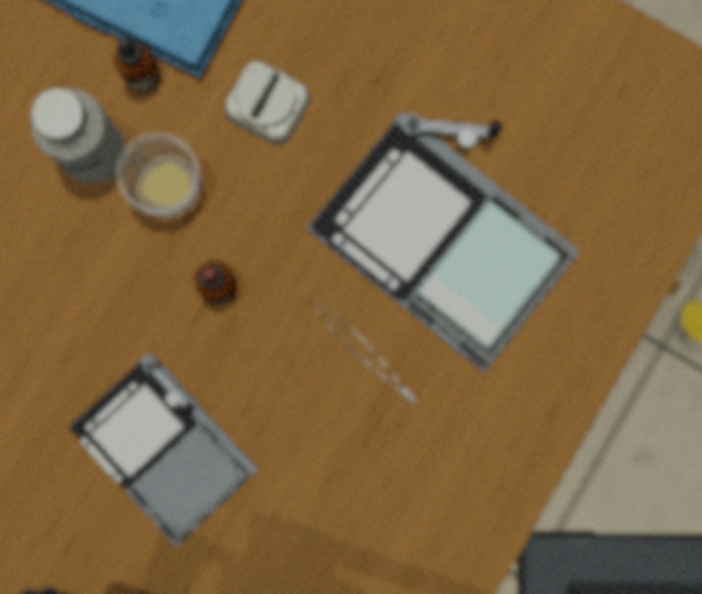

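View pics/s_c.png

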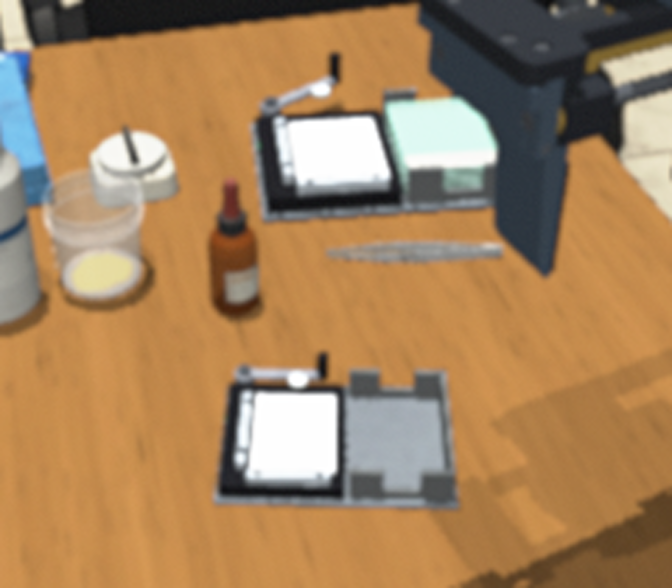

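The two stations are at top px (352,200), which is large with a green stack, a white band and an open lever, and at (251,276), which is small and empty. The crop shows the large one fits: it has the stack and the 200 x 136 size, which I check next.

Run:
```python
from h import *
np.set_printoptions(precision=1,suppress=True)
p=viewer.grab_frame('top'); c=cam(p)
for nm,cr in [('big',[(403,115),(311,228),(487,368),(577,252)]),('small',[(150,355),(72,428),(178,543),(255,468)])]:
    W=np.array([atz(c,np.array(q)/2.7+[190,110],8)[:2] for q in cr])
    print(nm,W.tolist(),np.linalg.norm(np.roll(W,-1,0)-W,axis=1),W.mean(0))
    print(np.degrees(np.arctan2(*(W[1]-W[2])[::-1])),np.degrees(np.arctan2(*(W[0]-W[3])[::-1])))
```

```text
big [[596.8334442027091, 386.39609160939614], [494.1414235144324, 465.45806719305824], [375.4454056691144, 311.12508669521446], [477.7797944267379, 232.99010507788267]] [129.6 194.7 128.8 194.2] [486.1 349. ]
52.436460111536086 52.186065221666276
small [[380.9252933727235, 601.2745918030561], [317.7854609541204, 664.9141917756942], [223.78487519023213, 571.1977178621796], [286.970121111532, 508.29439494182805]] [ 89.6 132.7  89.2 132.2] [302.4 586.4]
44.91328226888745 44.701172285939045
```

Emit:
apply_moves(
  delta_pos=[
    [1,-0.63,0.25],
    [1,-0.63,0.25],
    [1,-0.63,0.25],
    [1,-0.63,0.25],
  ],
  rot=[
    [0,0,-0.236],
    [0,0,-0.236],
    [0,0,-0.236],
    [0,0,-0.236],
  ],
  hand=[0,0,0,0],
)

```text
time_s: 1.58
ee_pos: [294.7, 471.5, 222.4]
ee_rot: [179.9, 0.1, 142.1]
force: [-0.3, 0.4, 0.2]
gripper_width: 67.6
gripper_force: 0.0
```

Emit:
apply_moves(
  delta_pos=[
    [1,-0.63,0.25],
    [1,-0.63,0.25],
    [1,-0.63,0.25],
    [1,-0.63,0.25],
  ],
  rot=[
    [0,0,0],
    [0,0,0],
    [0,0,0],
    [0,0,0],
  ],
  hand=[0,0,0,0],
)

```text
time_s: 1.92
ee_pos: [415.2, 395.4, 252.4]
ee_rot: [179.9, 0.1, 142.2]
force: [-0.0, 0.1, 0.2]
gripper_width: 40.8
gripper_force: 0.0
```

Emit:
apply_moves(
  delta_pos=[
    [0.6,-0.4,0.2],
    [0.6,-0.4,0.2],
    [0.6,-0.4,0.2],
    [0.6,-0.4,0.2],
  ],
  rot=[
    [0,0,0],
    [0,0,0],
    [0,0,0],
    [0,0,0],
  ],
  hand=[0,0,0,0],
)

```text
time_s: 2.25
ee_pos: [485.7, 348.3, 275.6]
ee_rot: [179.9, 0.0, 142.1]
force: [-0.3, 0.5, 0.3]
gripper_width: 14.0
gripper_force: 0.0
```

Run:
```python
from h import *
np.set_printoptions(precision=1,suppress=True)
st=env.state(); p=viewer.grab_frame('wrist'); c=cam(p,st); print(st['time_s'],st['ee_pos'],st['ee_rot'],st['qpos'],-c[2].T@c[3])
cv2.imwrite('pics/w1.png',p['pixels'][:,:,::-1])
for q in ['well','seat','end_stop','fence','plate_top','lever_post','lever','station']:
    z={'station':0,'well':6,'seat':22,'end_stop':22,'fence':22,'plate_top':24,'lever_post':43}.get(q,0)
    print(q,[(np.round(r['score'],2),np.round(r['position']),atz(c,r['position'],z)[:2]) for r in spotter.landmark_of(p,q)[:2]])
```

```text
2.25 [485.7 348.3 275.6] [179.9   0.  142.1] [ 34.6  18.2  77.8  -0.   83.9 -17.6] [430.6 389.  469.8]
well []
seat [(np.float64(0.97), array([344., 164.]), array([503.7, 377. ]))]
end_stop [(np.float64(0.65), array([378., 155.]), array([522.1, 420.7]))]
fence [(np.float64(0.84), array([352., 129.]), array([471.5, 413.3]))]
plate_top [(np.float64(0.93), array([286., 163.]), array([452.6, 314.5])), (np.float64(0.25), array([418.,  48.]), array([441.7, 540.5]))]
lever_post []Traceback (most recent call last):
  File "<stdin>", line 7, in <module>
ValueError: it knows: dropper_red, end_stop, fence, forceps, lever_post, plate, plate_top, seat, specimen_cup, station, timer, well
```

View pics/w1.png

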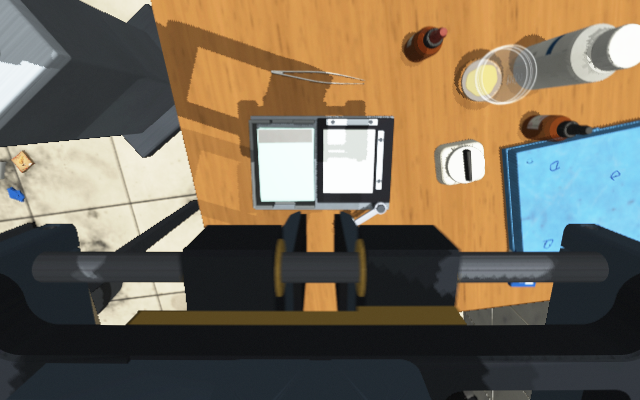

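The wrist view shows the large station at px (250..393, 117..208): stack on the left, white stage on the right, lever at lower right (380,208) partly hidden by the fingers. Next I refine with a model overlay and the plate mask.

```bash
cat >> h.py <<'E'
def S(pose,P):
    "station coords -> world"
    x,y,a=pose; a=np.radians(a); P=np.atleast_2d(np.array(P,float)).copy()
    return np.c_[x+P[:,0]*np.cos(a)-P[:,1]*np.sin(a), y+P[:,0]*np.sin(a)+P[:,1]*np.cos(a), P[:,2]]
def overlay(img,c,pose,f,o):
    L=[([(-100,-68,0),(100,-68,0),(100,68,0),(-100,68,0)],(0,0,255)),([(-6,-56,22),(98,-56,22),(98,62,22),(-6,62,22)],(255,0,0)),
       ([(-85.5,-50,30),(-10.5,-50,30),(-10.5,50,30),(-85.5,50,30)],(0,160,0)),([(75,-34,22),(75,46,22)],(255,0,255)),([(6,53,22),(74,53,22)],(255,0,255))]
    for P,col in L:
        q=np.array([proj(c,X) for X in S(pose,P)]); cv2.polylines(img,[np.int32(((q-o+.5)*f-.5)*16)],len(P)>2,col,1,cv2.LINE_AA,4)
    return img
E
python3 - <<'E'
from h import *
np.set_printoptions(precision=2,suppress=True)
pose=(486,349,52.3)
out=[]
for n,(x0,y0,x1,y1) in {'wrist':(235,100,410,225),'top':(295,140,415,255)}.items():
    st=env.state(); p=viewer.grab_frame(n); c=cam(p,st)
    for r in spotter.trace(p,'plate_top')[:1]:
        m=r['mask'].astype(np.uint8); (cn,_)=cv2.findContours(m,cv2.RETR_EXTERNAL,cv2.CHAIN_APPROX_NONE)
        k=max(cn,key=cv2.contourArea)[:,0]; W=np.array([atz(c,q,30)[:2] for q in k],np.float32)
        print(n,r['score'],cv2.minAreaRect(W))
    f=4; im=cv2.resize(p['pixels'][y0:y1,x0:x1,::-1],None,fx=f,fy=f,interpolation=cv2.INTER_CUBIC)
    cv2.imwrite(f'pics/ov_{n}.png',overlay(im,c,pose,f,np.array([x0,y0])))
E
```

```text
wrist 0.87 ((455.60992431640625, 311.85479736328125), (77.67379760742188, 100.9385757446289), 52.64811706542969)
top 0.94 ((451.8211669921875, 317.178466796875), (73.98128509521484, 89.56110382080078), 52.64334487915039)
```

View pics/ov_wrist.png

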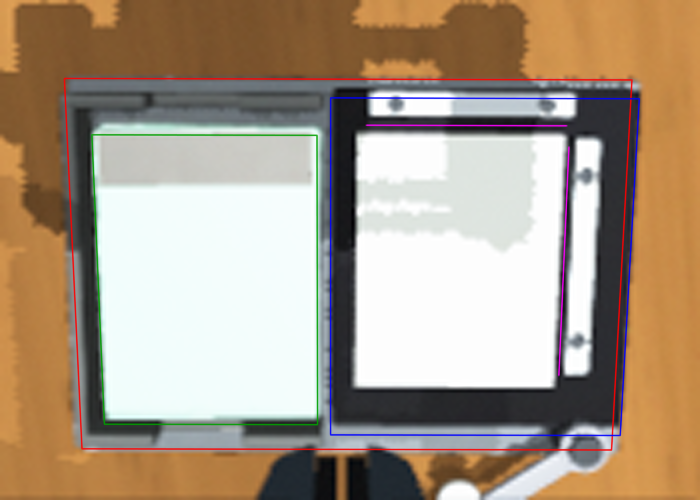

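View pics/ov_top.png

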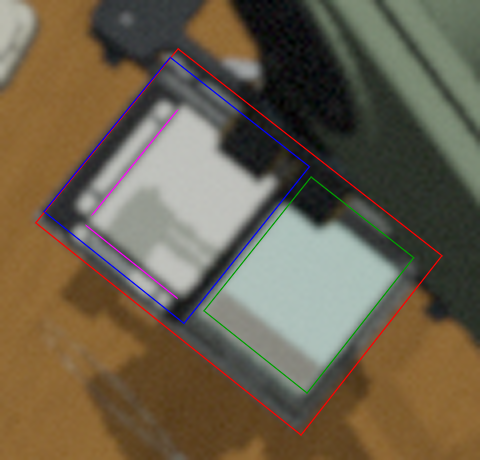

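The overlay fits in size and yaw. The station needs about +2.5 mm along its own y, so its pose is about (484, 350.5, 52.4°). I go above the press point, station (-28, 0).

Emit:
apply_moves(
  delta_pos=[
    [-0.138,-0.178,-0.95],
    [-0.138,-0.178,-0.95],
    [-0.138,-0.178,-0.95],
    [-0.138,-0.178,-0.95],
  ],
  rot=[
    [0,0,0],
    [0,0,0],
    [0,0,0],
    [0,0,0],
  ],
  hand=[0,0,0,0],
)

```text
time_s: 3.13
ee_pos: [461.2, 324.2, 154.2]
ee_rot: [-179.1, -0.3, 142.4]
force: [-0.5, -1.1, -0.7]
gripper_width: 0.8
gripper_force: 0.0
```

Emit:
apply_moves(
  delta_pos=[
    [0,0,-0.35],
    [0,0,-0.7],
    [0,0,-0.9],
    [0,0,-0.96],
    [0,0,-0.96],
    [0,0,-0.96],
  ],
  rot=[
    [0,0,0],
    [0,0,0],
    [0,0,0],
    [0,0,0],
    [0,0,0],
    [0,0,0],
  ],
  hand=[0,0,0,0,0,0],
)

```text
time_s: 3.63
ee_pos: [468.8, 329.7, 48.1]
ee_rot: [179.8, 0.1, 142.4]
force: [0.1, 0.4, 0.6]
gripper_width: -0.3
gripper_force: 0.0
```

Run:
```python
from h import *
np.set_printoptions(precision=2,suppress=True)
pose=(484,350.5,52.4)
st=env.state(); p=viewer.grab_frame('wrist'); c=cam(p,st); print(st['ee_pos'],st['ee_rot'],st['force'],st['gripper_width'])
x0,y0,x1,y1=200,60,560,330; f=2
im=cv2.resize(p['pixels'][y0:y1,x0:x1,::-1],None,fx=f,fy=f,interpolation=cv2.INTER_CUBIC)
cv2.imwrite('pics/ov_w2.png',overlay(im,c,pose,f,np.array([x0,y0])))
```

```text
[468.81 329.72  48.09] [179.78   0.07 142.37] [0.09 0.37 0.64] -0.25996733744622685
```

View pics/ov_w2.png

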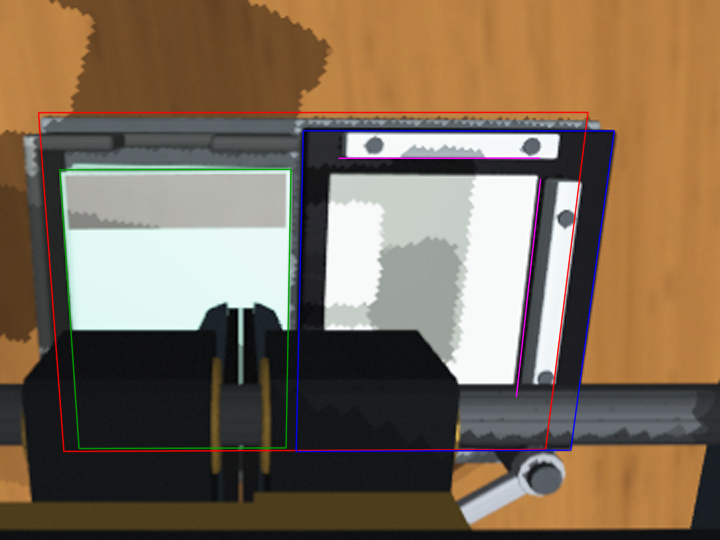

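The overlay now fits: fence line at px y≈158, plate edge at y≈168, and the stop within about 2 mm. Now I descend slowly.

Emit:
apply_moves(
  delta_pos=[
    [0,0,-0.02],
    [0,0,-0.04],
    [0,0,-0.06],
    [0,0,-0.08],
    [0,0,-0.08],
    [0,0,-0.08],
  ],
  rot=[
    [0,0,0],
    [0,0,0],
    [0,0,0],
    [0,0,0],
    [0,0,0],
    [0,0,0],
  ],
  hand=[0,0,0,0,0,0],
)

```text
time_s: 4.18
ee_pos: [466.8, 328.2, 36.3]
ee_rot: [-180.0, -0.0, 142.4]
force: [0.3, 0.1, -0.1]
gripper_width: 0.2
gripper_force: 0.0
```

Emit:
apply_moves(
  delta_pos=[
    [0,0,-0.003],
    [0,0,-0.006],
    [0,0,-0.009],
    [0,0,-0.012],
    [0,0,-0.015],
    [0,0,-0.018],
    [0,0,-0.021],
    [0,0,-0.024],
    [0,0,-0.027],
    [0,0,-0.03],
  ],
  rot=[
    [0,0,0],
    [0,0,0],
    [0,0,0],
    [0,0,0],
    [0,0,0],
    [0,0,0],
    [0,0,0],
    [0,0,0],
    [0,0,0],
    [0,0,0],
  ],
  hand=[0,0,0,0,0,0,0,0,0,0],
)

```text
time_s: 5.02
ee_pos: [466.9, 328.3, 32.7]
ee_rot: [180.0, 0.0, 142.4]
force: [0.6, -0.1, -0.7]
gripper_width: 0.5
gripper_force: 0.0
```

Emit:
apply_moves(
  delta_pos=[
    [0,0,-0.003],
    [0,0,-0.006],
    [0,0,-0.009],
    [0,0,-0.012],
    [0,0,-0.015],
    [0,0,-0.018],
    [0,0,-0.021],
  ],
  rot=[
    [0,0,0],
    [0,0,0],
    [0,0,0],
    [0,0,0],
    [0,0,0],
    [0,0,0],
    [0,0,0],
  ],
  hand=[0,0,0,0,0,0,0],
)

```text
time_s: 5.6
ee_pos: [466.9, 328.3, 30.2]
ee_rot: [180.0, 0.0, 142.4]
force: [-0.5, -0.6, -0.7]
gripper_width: 0.4
gripper_force: 0.0
```

Emit:
apply_moves(
  delta_pos=[
    [0,0,-0.002],
    [0,0,-0.004],
    [0,0,-0.006],
    [0,0,-0.006],
  ],
  rot=[
    [0,0,0],
    [0,0,0],
    [0,0,0],
    [0,0,0],
  ],
  hand=[0,0,0,0],
)

```text
time_s: 5.93
ee_pos: [466.9, 328.3, 29.5]
ee_rot: [180.0, -0.0, 142.4]
force: [0.5, 0.0, -0.4]
gripper_width: 0.5
gripper_force: 0.0
```

Emit:
apply_moves(
  delta_pos=[
    [0,0,-0.002],
    [0,0,-0.004],
    [0,0,-0.006],
    [0,0,-0.006],
  ],
  rot=[
    [0,0,0],
    [0,0,0],
    [0,0,0],
    [0,0,0],
  ],
  hand=[0,0,0,0],
)

```text
time_s: 6.27
ee_pos: [466.9, 328.3, 28.8]
ee_rot: [180.0, -0.0, 142.4]
force: [-0.5, 0.3, 0.1]
gripper_width: -0.0
gripper_force: 0.0
```

Emit:
apply_moves(
  delta_pos=[
    [0,0,-0.002],
    [0,0,-0.004],
    [0,0,-0.006],
    [0,0,-0.006],
  ],
  rot=[
    [0,0,0],
    [0,0,0],
    [0,0,0],
    [0,0,0],
  ],
  hand=[0,0,0,0],
)

```text
time_s: 6.6
ee_pos: [466.9, 328.3, 28.1]
ee_rot: [180.0, -0.0, 142.4]
force: [-0.5, -0.1, -0.3]
gripper_width: 0.4
gripper_force: 0.0
```

Emit:
apply_moves(
  delta_pos=[
    [0,0,-0.002],
    [0,0,-0.004],
    [0,0,-0.006],
    [0,0,-0.006],
  ],
  rot=[
    [0,0,0],
    [0,0,0],
    [0,0,0],
    [0,0,0],
  ],
  hand=[0,0,0,0],
)

```text
time_s: 6.93
ee_pos: [466.9, 328.3, 27.3]
ee_rot: [180.0, -0.0, 142.4]
force: [-0.4, 0.0, -0.1]
gripper_width: 0.5
gripper_force: 0.0
```

Emit:
apply_moves(
  delta_pos=[
    [0,0,-0.002],
    [0,0,-0.004],
    [0,0,-0.006],
    [0,0,-0.006],
  ],
  rot=[
    [0,0,0],
    [0,0,0],
    [0,0,0],
    [0,0,0],
  ],
  hand=[0,0,0,0],
)

```text
time_s: 7.27
ee_pos: [466.9, 328.3, 26.6]
ee_rot: [-180.0, -0.0, 142.4]
force: [0.2, -0.5, -1.0]
gripper_width: 0.5
gripper_force: 0.0
```

Run:
```python
from h import *
st=env.state(); print(st['ee_pos'],st['force'],st['torque'],st['effort'])
p=viewer.grab_frame('wrist'); q=viewer.grab_frame('scene'); c=cam(q)
a=cv2.resize(p['pixels'][180:280,250:400,::-1],None,fx=4,fy=3,interpolation=cv2.INTER_CUBIC)
u=proj(c,st['ee_pos']).astype(int); print(u)
b=cv2.resize(q['pixels'][u[1]-35:u[1]+40,u[0]-75:u[0]+75,::-1],None,fx=4,fy=4,interpolation=cv2.INTER_CUBIC)
cv2.imwrite('pics/c1.png',np.vstack([a,b]))
```

```text
[466.88399182 328.25949673  26.6040503 ] [ 0.21941994 -0.48172069 -0.96559634] [0.0010423  0.00891542 0.00983215] [-7.78164758e-04 -4.38916183e+01 -1.82518673e+01  4.81275853e-02
  5.23973862e-02  9.19338981e-05]
[358 188]
```

View pics/c1.png

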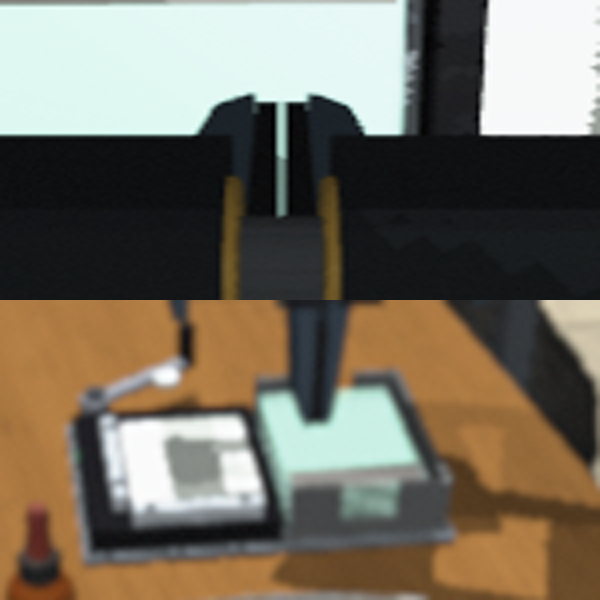

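Emit:
apply_moves(
  delta_pos=[
    [0,0,-0.002],
    [0,0,-0.004],
    [0,0,-0.006],
    [0,0,-0.006],
  ],
  rot=[
    [0,0,0],
    [0,0,0],
    [0,0,0],
    [0,0,0],
  ],
  hand=[0,0,0,0],
)

```text
time_s: 7.7
ee_pos: [466.9, 328.3, 25.9]
ee_rot: [-180.0, -0.0, 142.4]
force: [0.1, 0.3, -0.5]
gripper_width: 0.1
gripper_force: 0.0
```

Emit:
apply_moves(
  delta_pos=[
    [0,0,-0.002],
    [0,0,-0.004],
    [0,0,-0.006],
    [0,0,-0.006],
  ],
  rot=[
    [0,0,0],
    [0,0,0],
    [0,0,0],
    [0,0,0],
  ],
  hand=[0,0,0,0],
)

```text
time_s: 8.03
ee_pos: [466.8, 328.2, 25.1]
ee_rot: [-180.0, -0.0, 142.4]
force: [-0.4, -0.6, -0.6]
gripper_width: 0.5
gripper_force: 0.0
```

Emit:
apply_moves(
  delta_pos=[
    [0,0,-0.002],
    [0,0,-0.004],
    [0,0,-0.006],
    [0,0,-0.006],
  ],
  rot=[
    [0,0,0],
    [0,0,0],
    [0,0,0],
    [0,0,0],
  ],
  hand=[0,0,0,0],
)

```text
time_s: 8.37
ee_pos: [466.9, 328.3, 24.4]
ee_rot: [-180.0, -0.0, 142.4]
force: [-0.2, -0.1, -0.1]
gripper_width: 0.5
gripper_force: 0.0
```

Run:
```python
from h import *
np.set_printoptions(precision=2,suppress=True)
F=[]
for i in range(6):
    p=viewer.grab_frame('scene'); s=env.state(); F.append(s['force'])
print(s['ee_pos'],np.mean(F,0),np.std(F,0),s['effort'])
c=cam(p); u=proj(c,s['ee_pos']); print(u); o=(u-[40,30]).astype(int)
b=cv2.resize(p['pixels'][o[1]:o[1]+55,o[0]:o[0]+80,::-1],None,fx=10,fy=10,interpolation=cv2.INTER_CUBIC)
for dz in [0,5,30]:
    v=(proj(c,s['ee_pos']+[0,0,dz])-o+.5)*10; cv2.circle(b,tuple(np.int32(v)),4,(0,0,255),1)
cv2.imwrite('pics/c2.png',b)
```

```text
[466.9  328.29  24.5 ] [ 0.42  0.39 -0.36] [0.52 0.61 0.39] [  0.   -43.92 -18.15   0.05   0.06   0.  ]
[358.2  189.67]
```

View pics/c2.png

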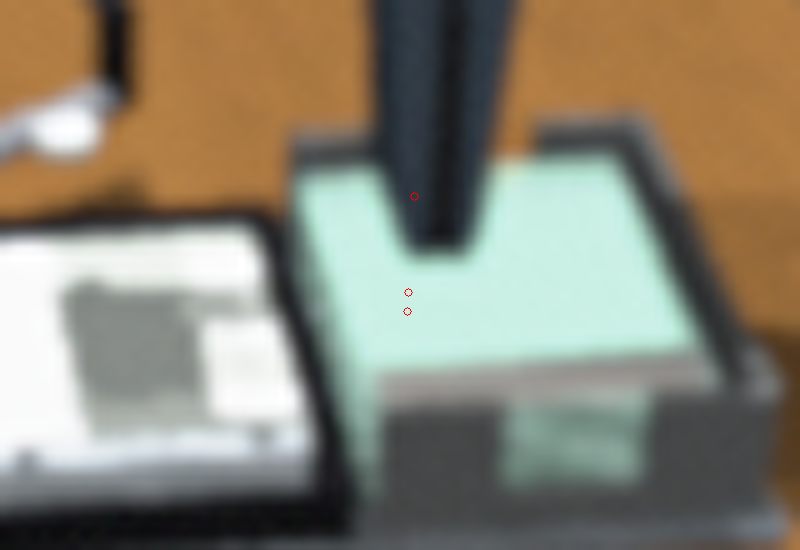

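Run:
```python
from h import *
from scipy.optimize import least_squares
np.set_printoptions(precision=1,suppress=True)
st=env.state(); pose=(484,350.5,52.4)
c=cam(viewer.grab_frame('scene')); o=(proj(c,st['ee_pos'])-[40,30]).astype(int)
P=[(-10.5,-50,30),(-85.5,-50,30),(-85.5,50,30),(-10.5,50,30)]
obs=np.array([(300,165),(612,155),(705,352),(378,378)])/10-.5+o
f=lambda v:np.array([proj(c,X+[0,0,v[3]]) for X in S(v[:3],P)])
print(f([*pose,0])-obs)
r=least_squares(lambda v:(f(v)-obs).ravel(),[*pose,0],x_scale=[1,1,1,1]); print(r.x,r.fun)
# tip in scene vs TCP
tip=np.array((437,250))/10-.5+o; print('tip px',tip,'at plate z by scene',atz(c,tip,30),atz(c,tip,24.5))
```

```text
[[-0.8  1.6]
 [-0.3  0.7]
 [ 1.3  4.7]
 [-0.5  4.3]]
[522.8 301.3  52.  -31.1] [ 0.8 -0.5 -0.8 -1.1 -0.3  1.   0.3  0.4]
tip px [361.2 183.5] at plate z by scene [473.8 310.6  30. ] [479.4 303.7  24.5]
```

Emit:
apply_moves(
  delta_pos=[
    [0,0,-0.0025],
    [0,0,-0.005],
    [0,0,-0.0075],
    [0,0,-0.01],
  ],
  rot=[
    [0,0,0],
    [0,0,0],
    [0,0,0],
    [0,0,0],
  ],
  hand=[0,0,0,0],
)

```text
time_s: 9.05
ee_pos: [466.9, 328.3, 23.3]
ee_rot: [180.0, 0.0, 142.4]
force: [-0.3, 0.6, -0.0]
gripper_width: 0.3
gripper_force: 0.0
```

Emit:
apply_moves(
  delta_pos=[
    [0,0,-0.0025],
    [0,0,-0.005],
    [0,0,-0.0075],
    [0,0,-0.01],
  ],
  rot=[
    [0,0,0],
    [0,0,0],
    [0,0,0],
    [0,0,0],
  ],
  hand=[0,0,0,0],
)

```text
time_s: 9.38
ee_pos: [466.9, 328.3, 22.0]
ee_rot: [-180.0, -0.0, 142.4]
force: [0.2, -0.2, 0.3]
gripper_width: 0.6
gripper_force: 0.0
```

Run:
```python
from h import *
np.set_printoptions(precision=2,suppress=True)
F=[]
for i in range(4):
    p=viewer.grab_frame('wrist'); s=env.state(); F.append(s['force'])
print(s['ee_pos'],np.mean(F,0))
# landmark cross-check of plate/stage by wrist close view + top
c=cam(p,s); print(proj(c,s['ee_pos']),proj(c,s['ee_pos']+[0,0,10]))
pose=(484,350.5,52.4)
x0,y0,x1,y1=180,90,500,330; f=2.5
im=cv2.resize(p['pixels'][y0:y1,x0:x1,::-1],None,fx=f,fy=f,interpolation=cv2.INTER_CUBIC)
im=overlay(im,c,pose,f,np.array([x0,y0]))
cv2.imwrite('pics/ov_w3.png',im)
```

```text
[466.93 328.31  22.11] [ 0.51  0.01 -0.14]
[321.84 227.44] [321.96 232.97]
```

View pics/ov_w3.png

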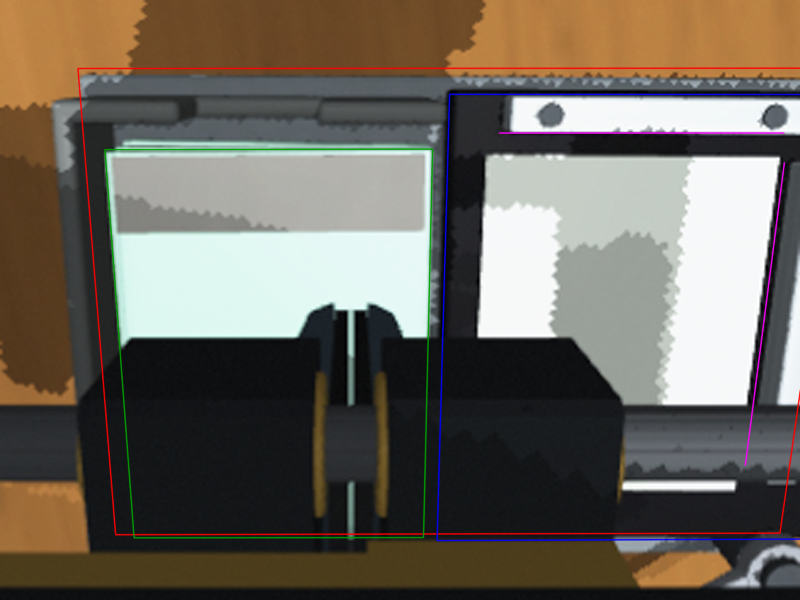

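Emit:
apply_moves(
  delta_pos=[
    [0,0,-0.0025],
    [0,0,-0.005],
    [0,0,-0.0075],
    [0,0,-0.01],
  ],
  rot=[
    [0,0,0],
    [0,0,0],
    [0,0,0],
    [0,0,0],
  ],
  hand=[0,0,0,0],
)

```text
time_s: 9.92
ee_pos: [466.9, 328.3, 20.9]
ee_rot: [180.0, -0.0, 142.4]
force: [0.6, 0.5, 0.4]
gripper_width: 0.8
gripper_force: 0.0
```

Emit:
apply_moves(
  delta_pos=[
    [0,0,-0.0025],
    [0,0,-0.005],
    [0,0,-0.0075],
    [0,0,-0.01],
  ],
  rot=[
    [0,0,0],
    [0,0,0],
    [0,0,0],
    [0,0,0],
  ],
  hand=[0,0,0,0],
)

```text
time_s: 10.25
ee_pos: [466.9, 328.3, 19.7]
ee_rot: [180.0, -0.0, 142.4]
force: [0.7, 0.3, -0.7]
gripper_width: 0.5
gripper_force: 0.0
```

Emit:
apply_moves(
  delta_pos=[
    [0,0,-0.0025],
    [0,0,-0.005],
    [0,0,-0.0075],
    [0,0,-0.01],
  ],
  rot=[
    [0,0,0],
    [0,0,0],
    [0,0,0],
    [0,0,0],
  ],
  hand=[0,0,0,0],
)

```text
time_s: 10.58
ee_pos: [466.9, 328.3, 18.5]
ee_rot: [180.0, 0.0, 142.4]
force: [0.7, -0.1, 0.5]
gripper_width: 0.2
gripper_force: 0.0
```

Emit:
apply_moves(
  delta_pos=[
    [0,0,-0.0025],
    [0,0,-0.005],
    [0,0,-0.0075],
    [0,0,-0.01],
  ],
  rot=[
    [0,0,0],
    [0,0,0],
    [0,0,0],
    [0,0,0],
  ],
  hand=[0,0,0,0],
)

```text
time_s: 10.92
ee_pos: [466.9, 328.3, 17.3]
ee_rot: [180.0, 0.0, 142.4]
force: [-0.4, 0.2, -0.1]
gripper_width: -0.1
gripper_force: 0.0
```

Run:
```python
from h import *
p=viewer.grab_frame('scene'); s=env.state(); print(s['ee_pos'],s['force'],s['effort'][1:3])
g=cv2.cvtColor(p['pixels'],cv2.COLOR_RGB2GRAY)
print(g[172:200:1,356:366:2])
w=viewer.grab_frame('wrist')['pixels']; g=cv2.cvtColor(w,cv2.COLOR_RGB2GRAY)
print(g[205:222,316:326:2])
```

```text
[466.83935943 328.27463131  17.21376259] [-0.22863962 -0.26656419  0.53101704] [-44.24200058 -17.94694662]
[[ 43  56  50  30  44]
 [ 40  56  52  29  46]
 [ 41  56  49  28  47]
 [ 45  56  48  27  47]
 [ 50  56  49  27  47]
 [ 55  55  47  29  46]
 [ 66  52  47  29  47]
 [ 84  53  48  28  48]
 [107  52  47  27  50]
 [135  52  45  28  52]
 [165  60  45  30  56]
 [188  70  44  27  59]
 [203  82  39  28  66]
 [215 104  38  31  88]
 [223 133  66  73 127]
 [226 176 128 143 176]
 [228 213 196 203 214]
 [228 226 225 225 226]
 [226 228 228 229 228]
 [228 227 227 227 227]
 [227 227 227 228 227]
 [228 227 227 228 226]
 [225 224 223 221 218]
 [211 206 204 199 192]
 [184 174 170 169 164]
 [168 158 154 153 152]
 [162 150 140 140 134]
 [143 124 113 113 106]]
[[242 242 241 242 242]
 [242 242 241 242 242]
 [242 241 242 242 242]
 [241 241 242 242 242]
 [241 241 241 242 242]
 [242 241 241 241 241]
 [242 241 242 241 241]
 [242 242 242 242 242]
 [227 228 236 227 228]
 [ 59  58 200  58  59]
 [ 11   9 201  11  13]
 [ 12  11 202  11  11]
 [ 13  12 200  12  11]
 [ 14  12 200  13  11]
 [ 12  12 201  12  12]
 [ 11  11 201  11   9]
 [ 13  13 201  11  10]]
```

Emit:
apply_moves(
  delta_pos=[
    [0,0,-0.002],
    [0,0,-0.004],
    [0,0,-0.006],
    [0,0,-0.008],
  ],
  rot=[
    [0,0,0],
    [0,0,0],
    [0,0,0],
    [0,0,0],
  ],
  hand=[0,0,0,0],
)

```text
time_s: 11.35
ee_pos: [466.9, 328.3, 16.3]
ee_rot: [180.0, -0.0, 142.4]
force: [0.2, 0.3, -0.1]
gripper_width: 0.6
gripper_force: 0.0
```

Emit:
apply_moves(
  delta_pos=[
    [0,0,-0.002],
    [0,0,-0.004],
    [0,0,-0.006],
    [0,0,-0.008],
  ],
  rot=[
    [0,0,0],
    [0,0,0],
    [0,0,0],
    [0,0,0],
  ],
  hand=[0,0,0,0],
)

```text
time_s: 11.68
ee_pos: [466.9, 328.3, 15.3]
ee_rot: [180.0, -0.0, 142.4]
force: [-0.1, 0.8, -0.2]
gripper_width: 0.1
gripper_force: 0.0
```

Emit:
apply_moves(
  delta_pos=[
    [0,0,-0.002],
    [0,0,-0.004],
    [0,0,-0.006],
    [0,0,-0.008],
  ],
  rot=[
    [0,0,0],
    [0,0,0],
    [0,0,0],
    [0,0,0],
  ],
  hand=[0,0,0,0],
)

```text
time_s: 12.02
ee_pos: [466.9, 328.3, 14.4]
ee_rot: [180.0, 0.0, 142.4]
force: [0.6, -0.4, 0.1]
gripper_width: 0.5
gripper_force: 0.0
```

Emit:
apply_moves(
  delta_pos=[
    [0,0,-0.002],
    [0,0,-0.004],
    [0,0,-0.006],
    [0,0,-0.008],
  ],
  rot=[
    [0,0,0],
    [0,0,0],
    [0,0,0],
    [0,0,0],
  ],
  hand=[0,0,0,0],
)

```text
time_s: 12.35
ee_pos: [466.9, 328.3, 13.4]
ee_rot: [180.0, -0.0, 142.4]
force: [0.6, -0.2, -0.3]
gripper_width: 0.5
gripper_force: 0.0
```

Run:
```python
from h import *
p=viewer.grab_frame('scene'); s=env.state(); print(s['ee_pos'],s['force'],s['effort'][1:3])
o=np.array([310,140])
b=cv2.resize(p['pixels'][o[1]:o[1]+80,o[0]:o[0]+100,::-1],None,fx=6,fy=6,interpolation=cv2.INTER_CUBIC)
w=viewer.grab_frame('wrist')['pixels'][195:245,290:350,::-1]
b2=cv2.resize(w,(200,480),interpolation=cv2.INTER_CUBIC)
cv2.imwrite('pics/c3.png',np.hstack([b,b2]))
```

```text
[466.86612003 328.26845078  13.38661566] [-0.0010173   0.97349425 -0.02242974] [-44.30449963 -17.78319955]
```

View pics/c3.png

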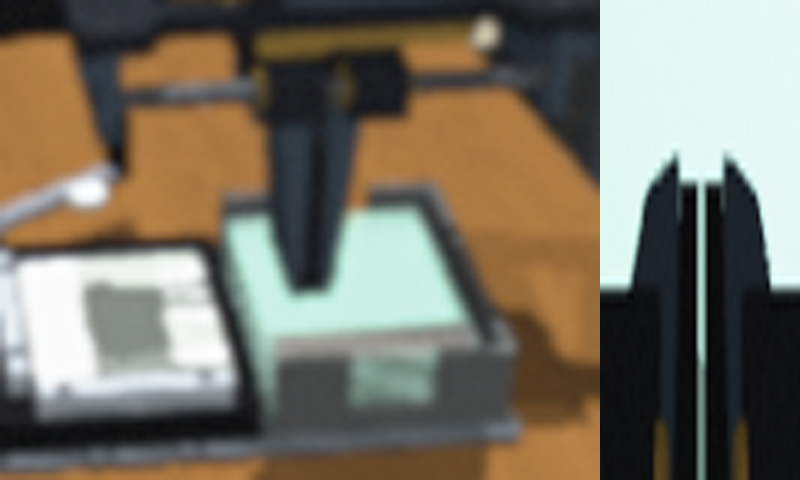

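The scene view shows the fingertips at px (362,188), over the plate and near its surface. The real tips sit about 15–17 mm above the reported TCP, so contact should come soon and I continue with small force-guarded steps.

Emit:
apply_moves(
  delta_pos=[
    [0,0,-0.002],
    [0,0,-0.004],
    [0,0,-0.006],
    [0,0,-0.006],
  ],
  rot=[
    [0,0,0],
    [0,0,0],
    [0,0,0],
    [0,0,0],
  ],
  hand=[0,0,0,0],
)

```text
time_s: 12.78
ee_pos: [466.8, 328.3, 12.7]
ee_rot: [-180.0, -0.0, 142.4]
force: [0.5, 0.4, -0.6]
gripper_width: 0.1
gripper_force: 0.0
```

Emit:
apply_moves(
  delta_pos=[
    [0,0,-0.002],
    [0,0,-0.004],
    [0,0,-0.006],
    [0,0,-0.006],
  ],
  rot=[
    [0,0,0],
    [0,0,0],
    [0,0,0],
    [0,0,0],
  ],
  hand=[0,0,0,0],
)

```text
time_s: 13.12
ee_pos: [466.9, 328.3, 11.9]
ee_rot: [-180.0, -0.0, 142.4]
force: [0.3, 0.2, -0.1]
gripper_width: 0.5
gripper_force: 0.0
```

Emit:
apply_moves(
  delta_pos=[
    [0,0,-0.0025],
    [0,0,-0.005],
    [0,0,-0.0075],
    [0,0,-0.0095],
  ],
  rot=[
    [0,0,0],
    [0,0,0],
    [0,0,0],
    [0,0,0],
  ],
  hand=[0,0,0,0],
)

```text
time_s: 13.45
ee_pos: [466.9, 328.3, 10.8]
ee_rot: [180.0, -0.0, 142.4]
force: [-1.2, -1.1, -0.1]
gripper_width: 0.6
gripper_force: 0.0
```

Emit:
apply_moves(
  delta_pos=[
    [0,0,-0.0025],
    [0,0,-0.005],
    [0,0,-0.0075],
    [0,0,-0.0095],
  ],
  rot=[
    [0,0,0],
    [0,0,0],
    [0,0,0],
    [0,0,0],
  ],
  hand=[0,0,0,0],
)

```text
time_s: 13.78
ee_pos: [466.9, 328.3, 9.7]
ee_rot: [180.0, 0.0, 142.4]
force: [0.4, -0.2, -0.7]
gripper_width: 0.4
gripper_force: 0.0
```

Run:
```python
from h import *
np.set_printoptions(precision=1,suppress=True,linewidth=200)
p=viewer.grab_frame('scene'); s=env.state(); print(s['ee_pos'],s['force'],s['effort'][1:3])
g=cv2.cvtColor(p['pixels'],cv2.COLOR_RGB2GRAY); print('scene tip',g[183:197,360:366:2].T)
w=viewer.grab_frame('wrist'); c=cam(w,s); g=cv2.cvtColor(w['pixels'],cv2.COLOR_RGB2GRAY)
print('cam',-c[2].T@c[3], w['k1'], np.diag(c[0]))
for r in [150,160,170,180]: print(r,'L',g[r,205:235],'R',g[r,345:372])
for col in [260,300]: print(col,g[130:170,col])
for r in spotter.trace(w,'plate_top')[:2]: print(r['score'],r['box'])
for q in ['plate_top','seat','end_stop','fence']:print(q,[(r['score'],r['position']) for r in spotter.landmark_of(w,q)[:1]])
pose=(484,350.5,52.4)
for z in (30,10): print(z,[proj(c,X) for X in S(pose,[(-10.5,50,z),(-85.5,50,z)])])
```

```text
[466.9 328.3   9.7] [-0.6  0.9 -0.8] [-44.4 -17.6]
scene tip [[ 42  42  42  40  38  38  68 135 198 224 229 224 204 171]
 [ 29  28  30  30  27  32  74 144 203 226 228 221 197 167]
 [ 57  59  60  68  78  99 136 181 215 226 226 218 191 164]]
cam [411.8 368.9 203.9] -0.009738491887421534 [324. 324.   1.]
150 L [ 37  37  37  37  37  38  37  37  36  36  37  37  36  38  50  96 121 122 144 165 151 135 138 139 137 145 152 153 155 154] R [145 140 139 136 135 133 132 129 120 104  92 116 130  99  61  29   7  10  14  27  38  43  41  43  42  42  42]
160 L [ 36  36  36  37  37  37  37  37  37  37 109 197 214 185 168 168 168 168 169 170 172 170 171 171 171 170 171 170 170 170] R [177 177 177 177 178 178 179 231 240 201 123  95  80  74  46  14   7   9  13  17  20  21  19  17  20  19  19]
170 L [ 36  36  37  37  35  36  36  36  36  35  37 106 194 205 157 146 146 130 130 132 151 165 145 130 148 165 168 169 168 167] R [177 178 178 177 178 178 179 229 235 175 100  95  85  76  41   7   9  10  15  21  21  18  19  19  19  18  17]
180 L [ 38  35  36  38  37  36  35  37  37  37  34  35 137 207 194 142 129 130 130 131 131 130 131 131 131 131 131 132 130 130] R [177 176 178 176 177 178 192 230 232 161  89  84  75  51  23   7   9  14  15  17  23  34  39  40  33  26  24]
260 [ 74  81  86  84  84  80  73  62  67  93  94  93  93  93  94  95  91  79 122 213 170 178 163 217 226 175 175 175 174 173 174 173 173 172 172 172 172 172 171 171]
300 [ 70  81  88  86  83  79  73  63  62  85  96  96  94  95  95  96  96  94  95 135 183 134 160 219 218 179 179 177 177 177 177 177 176 176 176 176 176 176 176 175]
plate_top [(0.67, [289.6, 235.7])]
seat [(0.71, [429.7, 231.8])]
end_stop [(0.76, [494.9, 222.0])]
fence [(0.59, [446.9, 146.5])]
30 [array([355. , 151.5]), array([214.8, 151.8])]
10 [array([351.4, 148. ]), array([225.3, 148.2])]
```

Run:
```python
from h import *
np.set_printoptions(precision=1,suppress=True,linewidth=200)
s=env.state(); w=viewer.grab_frame('wrist'); q=viewer.grab_frame('scene'); t=viewer.grab_frame('top')
cw,cs=cam(w,s),cam(q)
tip=tri([cw,cs],[(320.4,213.4),(361.7,189.5)]); print('raw',tip-s['ee_pos'],tip,proj(cw,tip),proj(cs,tip))
# scene correction: plate corners near side seen vs predicted off by ~(0.4,-4.5),(far) (-.5,-1.2)
tip=tri([cw,cs],[(320.4,213.4),(361.7,189.5+3)]); print('corr',tip-s['ee_pos'],tip,proj(cw,tip),proj(cs,tip))
a=np.radians(52.4); y=np.array([-np.sin(a),np.cos(a),0])
for hw in (8,16): print(hw,[proj(cw,s['ee_pos']+hw*y+[0,0,h]) for h in (0,10,20)],[proj(cs,s['ee_pos']+hw*y+[0,0,h]) for h in (0,10,20)])
print(w['mount'])
```

```text
raw [-15.5   9.1  26.6] [451.4 337.4  36.4] [318.  212.6] [361.1 189.4]
corr [-13.7   7.   17.2] [453.2 335.3  26.9] [317.2 212.4] [360.8 192.3]
8 [array([321.8, 215.4]), array([322. , 220.3]), array([322.1, 225.8])] [array([358.5, 197.2]), array([358.8, 193.4]), array([359. , 189.6])]
16 [array([321.9, 203. ]), array([322. , 207.4]), array([322.1, 212.3])] [array([359.2, 199.1]), array([359.5, 195.4]), array([359.7, 191.6])]
[[  -0.    -1.    -0.2   68.4]
 [   1.    -0.     0.    -1.4]
 [  -0.    -0.2    1.  -194.3]
 [   0.     0.     0.     1. ]]
```

Wrist and scene views agree: the tips are about 20–21 mm behind the reported TCP, so contact should come at a reported z of about 8–10.

Emit:
apply_moves(
  delta_pos=[
    [0,0,-0.002],
    [0,0,-0.004],
    [0,0,-0.006],
    [0,0,-0.006],
  ],
  rot=[
    [0,0,0],
    [0,0,0],
    [0,0,0],
    [0,0,0],
  ],
  hand=[0,0,0,0],
)

```text
time_s: 14.62
ee_pos: [466.9, 328.2, 8.9]
ee_rot: [-180.0, -0.0, 142.4]
force: [0.1, 0.1, 0.3]
gripper_width: 0.7
gripper_force: 0.0
```

Emit:
apply_moves(
  delta_pos=[
    [0,0,-0.002],
    [0,0,-0.004],
    [0,0,-0.006],
    [0,0,-0.006],
  ],
  rot=[
    [0,0,0],
    [0,0,0],
    [0,0,0],
    [0,0,0],
  ],
  hand=[0,0,0,0],
)

```text
time_s: 14.95
ee_pos: [466.9, 328.3, 8.3]
ee_rot: [180.0, -0.0, 142.4]
force: [1.2, -0.1, -0.1]
gripper_width: 0.1
gripper_force: 0.0
```

Emit:
apply_moves(
  delta_pos=[
    [0,0,-0.002],
    [0,0,-0.004],
    [0,0,-0.006],
    [0,0,-0.006],
  ],
  rot=[
    [0,0,0],
    [0,0,0],
    [0,0,0],
    [0,0,0],
  ],
  hand=[0,0,0,0],
)

```text
time_s: 15.28
ee_pos: [466.9, 328.3, 7.5]
ee_rot: [-180.0, -0.0, 142.4]
force: [-0.2, 0.0, 0.3]
gripper_width: 0.5
gripper_force: 0.0
```

Emit:
apply_moves(
  delta_pos=[
    [0,0,-0.0025],
    [0,0,-0.005],
    [0,0,-0.007],
    [0,0,-0.007],
  ],
  rot=[
    [0,0,0],
    [0,0,0],
    [0,0,0],
    [0,0,0],
  ],
  hand=[0,0,0,0],
)

```text
time_s: 15.62
ee_pos: [466.9, 328.3, 7.5]
ee_rot: [180.0, 0.0, 142.4]
force: [-1.7, -1.7, 5.4]
gripper_width: 0.4
gripper_force: 2.8
```

Contact at reported z ≈ 7.4 with 5.4 N. Start the slide along station +x.

Emit:
apply_moves(
  delta_pos=[
    [0.005,0.0066,0],
    [0.0152,0.0198,0],
    [0.0305,0.0396,0],
    [0.0457,0.0594,0],
    [0.061,0.0792,0],
    [0.0711,0.0924,0],
    [0.0762,0.099,0],
  ],
  rot=[
    [0,0,0],
    [0,0,0],
    [0,0,0],
    [0,0,0],
    [0,0,0],
    [0,0,0],
    [0,0,0],
  ],
  hand=[0,0,0,0,0,0,0],
)

```text
time_s: 16.2
ee_pos: [476.2, 340.1, 7.5]
ee_rot: [180.0, 0.0, 142.4]
force: [-1.2, -1.7, 6.9]
gripper_width: 0.5
gripper_force: 3.2
```

```bash
cat > chk.py <<'E'
from h import *
np.set_printoptions(precision=1,suppress=True,linewidth=200)
s=env.state(); w=viewer.grab_frame('wrist'); c=cam(w,s); F=[s['force']]
pose=(484,350.5,52.4); a=np.radians(52.4); Rz=np.array([[np.cos(a),np.sin(a)],[-np.sin(a),np.cos(a)]])
m=[r for r in spotter.trace(w,'plate_top')]
for r in m[:1]:
    k=max(cv2.findContours(r['mask'].astype(np.uint8),cv2.RETR_EXTERNAL,cv2.CHAIN_APPROX_NONE)[0],key=cv2.contourArea)[:,0]
    W=np.array([Rz@(atz(c,q,29)[:2]-pose[:2]) for q in k])
    yt=np.percentile(W[:,1],99); L=W[(W[:,1]>yt-30)&(W[:,1]<yt-8)]; x0=np.median(L[L[:,0]<L[:,0].mean()][:,0]); x1=np.median(L[L[:,0]>L[:,0].mean()][:,0])
    T=W[(W[:,1]>yt-6)&(W[:,0]>x0+8)&(W[:,0]<x1-8)]; sl=np.polyfit(T[:,0],T[:,1],1)
    print('plate x',x0,x1,'mid',(x0+x1)/2,'top y at mid',np.polyval(sl,(x0+x1)/2),'yaw',np.degrees(sl[0]),r['score'])
F.append(env.state()['force']); print('tcp st',Rz@(s['ee_pos'][:2]-pose[:2]),s['ee_pos'],'F st',Rz@np.mean(F,0)[:2],np.mean(F,0)[2],s['time_s'])
E
python3 chk.py
```

```text
plate x -70.79720171732056 4.271301469946759 mid -33.2629501236869 top y at mid 49.914618399560396 yaw 0.15168612086429928 0.73
tcp st [-13.   -0.2] [476.2 340.1   7.5] F st [-1.8 -0.1] 6.155993340293993 16.2
```

Emit:
apply_moves(
  delta_pos=[
    [0.0051,0.0066,0],
    [0.0152,0.0198,0],
    [0.0254,0.033,-0.0012],
    [0.0356,0.0462,-0.0025],
    [0.0457,0.0594,-0.0033],
    [0.0508,0.066,-0.0042],
  ],
  rot=[
    [0,0,0],
    [0,0,0],
    [0,0,0],
    [0,0,0],
    [0,0,0],
    [0,0,0],
  ],
  hand=[0,0,0,0,0,0],
)

```text
time_s: 16.8
ee_pos: [482.4, 348.1, 7.3]
ee_rot: [180.0, 0.0, 142.4]
force: [-1.0, -0.6, 6.8]
gripper_width: 0.1
gripper_force: 3.4
```

Emit:
apply_moves(
  delta_pos=[
    [0.0051,0.0066,0],
    [0.0152,0.0198,-0.001],
    [0.0254,0.033,-0.002],
    [0.0356,0.0462,-0.003],
    [0.0457,0.0594,-0.0035],
    [0.0559,0.0726,-0.004],
    [0.066,0.0858,-0.0042],
    [0.0711,0.0924,-0.0042],
  ],
  rot=[
    [0,0,0],
    [0,0,0],
    [0,0,0],
    [0,0,0],
    [0,0,0],
    [0,0,0],
    [0,0,0],
    [0,0,0],
  ],
  hand=[0,0,0,0,0,0,0,0],
)

```text
time_s: 17.47
ee_pos: [490.9, 359.2, 6.6]
ee_rot: [180.0, 0.0, 142.4]
force: [-1.0, -0.9, 6.5]
gripper_width: 0.6
gripper_force: 3.1
```

```bash
python3 chk.py
```

```text
plate x -47.202621734675546 27.722148632823384 mid -9.740236550926081 top y at mid 49.59603547017631 yaw 0.5694500585128757 0.58
tcp st [11.1 -0.2] [490.9 359.2   6.6] F st [-1.7  0. ] 6.270075824905534 17.4667
```

Emit:
apply_moves(
  delta_pos=[
    [0.0051,0.0066,0],
    [0.0152,0.0198,-0.0005],
    [0.0254,0.033,-0.001],
    [0.0356,0.0462,-0.0015],
    [0.0457,0.0594,-0.002],
    [0.0559,0.0726,-0.002],
    [0.066,0.0858,-0.0025],
    [0.0762,0.099,-0.0025],
    [0.0863,0.1122,-0.0025],
    [0.0914,0.1188,-0.0025],
  ],
  rot=[
    [0,0,0],
    [0,0,0],
    [0,0,0],
    [0,0,0],
    [0,0,0],
    [0,0,0],
    [0,0,0],
    [0,0,0],
    [0,0,0],
    [0,0,0],
  ],
  hand=[0,0,0,0,0,0,0,0,0,0],
)

```text
time_s: 18.4
ee_pos: [501.8, 373.4, 6.3]
ee_rot: [180.0, 0.0, 142.4]
force: [-0.7, -1.2, 6.3]
gripper_width: 0.5
gripper_force: 3.0
```

```bash
python3 chk.py
```

```text
plate x -28.45477597104517 45.78260167577892 mid 8.663912852366876 top y at mid 49.44463535417592 yaw 0.9374544442276265 0.71
tcp st [29.  -0.1] [501.8 373.4   6.3] F st [-1.6  0.2] 5.448153699018615 18.4
```

Emit:
apply_moves(
  delta_pos=[
    [0.0051,0.0066,0],
    [0.0152,0.0198,-0.0005],
    [0.0254,0.033,-0.001],
    [0.0356,0.0462,-0.001],
    [0.0457,0.0594,-0.0015],
    [0.0559,0.0726,-0.0015],
    [0.066,0.0858,-0.002],
    [0.0711,0.0924,-0.002],
    [0.0711,0.0924,-0.002],
  ],
  rot=[
    [0,0,0],
    [0,0,0],
    [0,0,0],
    [0,0,0],
    [0,0,0],
    [0,0,0],
    [0,0,0],
    [0,0,0],
    [0,0,0],
  ],
  hand=[0,0,0,0,0,0,0,0,0],
)

```text
time_s: 19.25
ee_pos: [510.4, 384.6, 6.1]
ee_rot: [180.0, 0.0, 142.4]
force: [-1.3, -1.6, 6.9]
gripper_width: 0.5
gripper_force: 2.8
```

```bash
python3 chk.py
```

```text
plate x -14.572894264697704 59.72242545570535 mid 22.574765595503823 top y at mid 49.804462220573356 yaw 0.38722947386420364 0.95
tcp st [43.1 -0.1] [510.4 384.6   6.1] F st [-1.6 -0. ] 6.065876254572235 19.25
```

Emit:
apply_moves(
  delta_pos=[
    [0.0051,0.0066,0],
    [0.0102,0.0132,0],
    [0.0152,0.0198,-0.001],
    [0.0203,0.0264,-0.002],
    [0.0254,0.033,-0.002],
    [0.0305,0.0396,-0.003],
    [0.0356,0.0462,-0.003],
    [0.0356,0.0462,-0.003],
  ],
  rot=[
    [0,0,0],
    [0,0,0],
    [0,0,0],
    [0,0,0],
    [0,0,0],
    [0,0,0],
    [0,0,0],
    [0,0,0],
  ],
  hand=[0,0,0,0,0,0,0,0],
)

```text
time_s: 20.02
ee_pos: [514.6, 390.0, 5.5]
ee_rot: [180.0, 0.0, 142.4]
force: [-1.6, -2.0, 5.2]
gripper_width: 0.5
gripper_force: 2.7
```

Emit:
apply_moves(
  delta_pos=[
    [0.0051,0.0066,0],
    [0.0102,0.0132,0],
    [0.0152,0.0198,0],
    [0.0203,0.0264,-0.0005],
    [0.0254,0.033,-0.0005],
    [0.0305,0.0396,-0.001],
    [0.0305,0.0396,-0.001],
  ],
  rot=[
    [0,0,0],
    [0,0,0],
    [0,0,0],
    [0,0,0],
    [0,0,0],
    [0,0,0],
    [0,0,0],
  ],
  hand=[0,0,0,0,0,0,0],
)

```text
time_s: 20.6
ee_pos: [518.3, 394.8, 5.5]
ee_rot: [180.0, 0.0, 142.4]
force: [-1.3, -1.4, 5.9]
gripper_width: 0.5
gripper_force: 3.0
```

```bash
python3 chk.py
```

```text
plate x -1.8528880953585067 72.24783046849087 mid 35.19747118656618 top y at mid 50.266653513003384 yaw 0.4661209383645671 0.72
tcp st [56.  -0.1] [518.3 394.8   5.5] F st [-1.7  0.1] 5.854380384644491 20.6
```

Emit:
apply_moves(
  delta_pos=[
    [0.0025,0.0033,0],
    [0.0051,0.0066,0],
    [0.0076,0.0099,0],
    [0.0102,0.0132,0],
    [0.0127,0.0165,0],
    [0.0152,0.0198,0],
    [0.0152,0.0198,0],
  ],
  rot=[
    [0,0,0],
    [0,0,0],
    [0,0,0],
    [0,0,0],
    [0,0,0],
    [0,0,0],
    [0,0,0],
  ],
  hand=[0,0,0,0,0,0,0],
)

```text
time_s: 21.28
ee_pos: [519.6, 396.5, 5.5]
ee_rot: [-179.9, 0.0, 142.4]
force: [-2.1, -3.8, 7.2]
gripper_width: 0.4
gripper_force: 3.6
```

```bash
python3 chk.py
```

```text
plate x 0.32071932660890773 74.1639432715392 mid 37.24233129907405 top y at mid 49.86745799756388 yaw 0.48371153066377176 0.92
tcp st [58.1 -0.1] [519.6 396.5   5.5] F st [-3.9 -0.5] 7.311032511222969 21.2833
```

Emit:
apply_moves(
  delta_pos=[
    [0.0025,0.0033,0],
    [0.0051,0.0066,0],
    [0.0076,0.0099,0],
    [0.0076,0.0099,0],
    [0.0076,0.0099,0],
  ],
  rot=[
    [0,0,0],
    [0,0,0],
    [0,0,0],
    [0,0,0],
    [0,0,0],
  ],
  hand=[0,0,0,0,0],
)

```text
time_s: 21.8
ee_pos: [520.4, 397.6, 5.5]
ee_rot: [-179.9, 0.0, 142.4]
force: [-2.9, -3.6, 7.8]
gripper_width: 0.5
gripper_force: 3.7
```

```bash
python3 chk.py
```

```text
plate x 0.8118832413428705 74.06039732524515 mid 37.43614028329401 top y at mid 49.67963595734766 yaw 0.03877681267585228 0.79
tcp st [59.5 -0.1] [520.4 397.6   5.5] F st [-4.3 -0.2] 7.08790048006191 21.8
```

The force rose to 4 N and the finger slid on while the plate stayed square at x≈37.4, so the plate is at the stop. Lift off and find the lever post.

Emit:
apply_moves(
  delta_pos=[
    [0,0,0.005],
    [0,0,0.01],
    [0,0,0.02],
    [0,0,0.1],
    [0,0,0.4],
    [0,0,0.8],
    [0,0,1],
    [0,0,1],
  ],
  rot=[
    [0,0,0],
    [0,0,0],
    [0,0,0],
    [0,0,0],
    [0,0,0],
    [0,0,0],
    [0,0,0],
    [0,0,0],
  ],
  hand=[0,0,0,0,0,0,0,0],
)

```text
time_s: 22.57
ee_pos: [524.6, 401.3, 133.3]
ee_rot: [179.2, 0.2, 142.4]
force: [0.2, 0.6, 1.1]
gripper_width: 0.5
gripper_force: 0.0
```

```bash
python3 chk.py
cat > post.py <<'E'
from h import *
np.set_printoptions(precision=2,suppress=True,linewidth=200)
pose=(484,350.5,52.4); a=np.radians(52.4); Rz=np.array([[np.cos(a),np.sin(a)],[-np.sin(a),np.cos(a)]])
s=env.state(); cs=[];px=[]
for n in ['top','scene','wrist']:
    p=viewer.grab_frame(n); c=cam(p,s)
    for r in spotter.landmark_of(p,'lever_post')[:3]:
        q=Rz@(atz(c,r['position'],43)[:2]-pose[:2]); v=q-[84,-62]
        print(n,r['score'],r['position'],q,'ang',np.arctan2(-v[1],-v[0]),np.linalg.norm(v))
    for th in (0,.45,.6,.8): 
        print(n,th,proj(c,S(pose,[(84-70*np.cos(th),-62-70*np.sin(th),43)])[0]))
E
python3 post.py
```

```text
plate x -0.7184170531397067 73.84357892822712 mid 36.56258093754371 top y at mid 49.21185468930024 yaw 0.42573713206687014 0.8
tcp st [65.  -1.2] [524.6 401.3 133.3] F st [0.4 0.2] 0.12664044553659004 22.5667
top 0.62 [258.4, 263.2] [ 77.48 251.53] ang -1.5500119806031287 313.6004822706578
top 0 [367.11 173.  ]
top 0.45 [372.85 161.  ]
top 0.6 [373.46 156.59]
top 0.8 [373.22 150.67]
scene 0.58 [327.1, 266.2] [ 76.38 256.85] ang -1.5469049195738553 318.93623382468576
scene 0.49 [329.5, 162.5] [ 23.37 -97.91] ang 0.5346851912881321 70.46450501718532
scene 0 [335.62 169.75]
scene 0.45 [330.82 163.55]
scene 0.6 [328.11 161.84]
scene 0.8 [323.81 159.91]
wrist 0 [269.95 260.31]
wrist 0.45 [278.51 289.71]
wrist 0.6 [284.3  298.18]
wrist 0.8 [293.91 307.99]
```

Emit:
apply_moves(
  delta_pos=[
    [0.76,-0.926,0],
    [0.76,-0.926,0],
    [0.76,-0.926,0],
    [0.76,-0.926,0],
    [0.76,-0.926,0],
    [0.76,-0.926,0],
  ],
  rot=[
    [0,0,0],
    [0,0,0],
    [0,0,0],
    [0,0,0],
    [0,0,0],
    [0,0,0],
  ],
  hand=[0,0,0,0,0,0],
)

```text
time_s: 23.47
ee_pos: [612.2, 286.3, 123.6]
ee_rot: [-179.9, -0.1, 142.2]
force: [-1.1, -1.3, -0.0]
gripper_width: 0.3
gripper_force: 0.0
```

```bash
python3 chk.py; python3 post.py
```

```text
plate x 0.7371837291611961 74.2785188790485 mid 37.507851304104854 top y at mid 18.105137986292018 yaw -0.17754887481502396 0.86
tcp st [  27.3 -140.8] [612.2 286.3 123.6] F st [-0.7  0.1] -0.10958936403107016 23.4667
top 0.74 [351.9, 198.5] [4.74 6.33] ang -0.7114818965228247 104.64458174486433
top 0.59 [257.6, 260.9] [ 82.12 248.74] ang -1.5647455879756478 310.7458065102647
top 0.53 [373.6, 156.4] [  26.26 -102.08] ang 0.6067659346704287 70.28868181202917
top 0 [367.11 173.  ]
top 0.45 [372.85 161.  ]
top 0.6 [373.46 156.59]
top 0.8 [373.22 150.67]
scene 0.63 [325.8, 265.9] [ 78.45 255.87] ang -1.5533469312296513 317.91557214204903
scene 0.49 [327.6, 160.0] [  26.22 -110.73] ang 0.7006545290252435 75.58275184545857
scene 0 [335.62 169.75]
scene 0.45 [330.82 163.55]
scene 0.6 [328.11 161.84]
scene 0.8 [323.81 159.91]
wrist 0.86 [314.2, 155.3] [  22.   -102.76] ang 0.5816481017223963 74.19640292122287
wrist 0 [304.18 105.48]
wrist 0.45 [312.91 143.02]
wrist 0.6 [319.17 153.83]
wrist 0.8 [329.71 166.35]
```

Emit:
apply_moves(
  delta_pos=[
    [0,0,-0.3],
    [0,0,-0.6],
    [0,0,-0.8],
    [0,0,-0.9],
    [0,0,-0.93],
    [0,0,-0.93],
  ],
  rot=[
    [0,0,0],
    [0,0,0],
    [0,0,0],
    [0,0,0],
    [0,0,0],
    [0,0,0],
  ],
  hand=[0,0,0,0,0,0],
)

```text
time_s: 24.37
ee_pos: [612.0, 287.5, 12.8]
ee_rot: [-180.0, -0.0, 142.4]
force: [0.2, -0.6, 0.5]
gripper_width: 0.2
gripper_force: 0.0
```

Emit:
apply_moves(
  delta_pos=[
    [-0.03,0.018,0],
    [-0.06,0.036,0],
    [-0.085,0.052,0],
    [-0.1,0.061,0],
    [-0.1,0.061,0],
  ],
  rot=[
    [0,0,0],
    [0,0,0],
    [0,0,0],
    [0,0,0],
    [0,0,0],
  ],
  hand=[0,0,0,0,0],
)

```text
time_s: 24.78
ee_pos: [599.8, 295.2, 14.1]
ee_rot: [179.9, 0.0, 142.4]
force: [-0.0, -0.0, -0.5]
gripper_width: 0.5
gripper_force: 0.0
```

Emit:
apply_moves(
  delta_pos=[
    [-0.0066,0.0051,0],
    [-0.0132,0.0102,0],
    [-0.0198,0.0152,0],
    [-0.0264,0.0203,0],
    [-0.033,0.0254,0],
    [-0.0396,0.0305,0],
    [-0.0396,0.0305,0],
  ],
  rot=[
    [0,0,0],
    [0,0,0],
    [0,0,0],
    [0,0,0],
    [0,0,0],
    [0,0,0],
    [0,0,0],
  ],
  hand=[0,0,0,0,0,0,0],
)

```text
time_s: 25.37
ee_pos: [595.2, 297.6, 13.0]
ee_rot: [-179.9, 0.0, 142.4]
force: [0.4, -3.5, 0.6]
gripper_width: 0.6
gripper_force: 1.3
```

```bash
python3 chk.py|tail -1; python3 post.py|grep ang
```

```text
tcp st [  25.9 -120.4] [595.2 297.6  13. ] F st [-2.1 -2.2] 0.7058683878273493 25.3667
top 0.66 [256.8, 264.0] [ 79.13 255.11] ang -1.5554487985365695 317.1477199086008
top 0.49 [372.3, 155.0] [  30.62 -102.81] ang 0.6526690143119085 67.19090330810846
scene 0.59 [327.0, 264.8] [ 76.1  253.44] ang -1.5457475528228348 315.53586819897754
scene 0.52 [329.9, 162.4] [ 22.35 -98.29] ang 0.5320029065784586 71.53174814040962
wrist 0.55 [315.0, 209.8] [  22.12 -100.02] ang 0.5509274296792923 72.62932634294843
```

Contact with the post, light force. Swing it in along the arc.

Emit:
apply_moves(
  delta_pos=[
    [-0.018,0.003,0],
    [-0.04,0.006,0],
    [-0.0655,0.0105,0],
    [-0.086,0.016,0],
    [-0.106,0.0217,0],
    [-0.1263,0.0273,0],
    [-0.1263,0.0273,0],
  ],
  rot=[
    [0,0,0],
    [0,0,0],
    [0,0,0],
    [0,0,0],
    [0,0,0],
    [0,0,0],
    [0,0,0],
  ],
  hand=[0,0,0,0,0,0,0],
)

```text
time_s: 26.35
ee_pos: [579.0, 301.5, 12.8]
ee_rot: [-179.9, -0.1, 142.4]
force: [-1.1, -4.6, 0.5]
gripper_width: 0.5
gripper_force: 1.6
```

Emit:
apply_moves(
  delta_pos=[
    [-0.014,0.005,0],
    [-0.028,0.01,0],
    [-0.0425,0.016,0],
    [-0.0566,0.0221,0],
    [-0.071,0.03,0],
    [-0.085,0.037,0],
    [-0.085,0.037,0],
  ],
  rot=[
    [0,0,0],
    [0,0,0],
    [0,0,0],
    [0,0,0],
    [0,0,0],
    [0,0,0],
    [0,0,0],
  ],
  hand=[0,0,0,0,0,0,0],
)

```text
time_s: 26.93
ee_pos: [569.1, 306.1, 12.9]
ee_rot: [-179.9, -0.1, 142.4]
force: [-1.9, -4.9, 0.1]
gripper_width: 0.4
gripper_force: 1.6
```

```bash
python3 chk.py; python3 post.py|grep ang
```

```text
plate x -0.04477779302762001 74.2858080920534 mid 37.12051514951289 top y at mid 29.58917724994148 yaw 0.02945509297102099 0.68
tcp st [ 16.7 -94.5] [569.1 306.1  12.9] F st [-4.6 -1.7] -0.005061586950940472 26.9333
top 0.59 [369.8, 168.9] [ 15.08 -73.43] ang 0.16434111597631382 69.86457051598761
top 0.54 [258.9, 260.5] [ 80.43 246.25] ang -1.5591999605322888 308.274527898127
top 0.15 [327.4, 177.7] [78.22  3.68] ang -1.4830886213952745 65.93127316453058
scene 0.75 [336.4, 166.5] [  9.92 -76.89] ang 0.19834958718792245 75.56224671825285
scene 0.53 [325.2, 266.2] [ 79.55 256.47] ang -1.5568157172317092 318.50516858934077
scene 0.45 [328.4, 192.2] [43.5  30.88] ang -1.1596612602273233 101.3287773968081
wrist 0.55 [314.1, 206.2] [ 12.8 -72.5] ang 0.14645864428121666 71.9658007830065
```

Emit:
apply_moves(
  delta_pos=[
    [-0.008,0.002,0],
    [-0.016,0.006,0],
    [-0.024,0.01,0],
    [-0.032,0.014,0],
    [-0.04,0.018,0],
    [-0.046,0.022,0],
    [-0.046,0.022,0],
  ],
  rot=[
    [0,0,0],
    [0,0,0],
    [0,0,0],
    [0,0,0],
    [0,0,0],
    [0,0,0],
    [0,0,0],
  ],
  hand=[0,0,0,0,0,0,0],
)

```text
time_s: 27.92
ee_pos: [564.3, 308.8, 13.2]
ee_rot: [180.0, 0.0, 142.4]
force: [0.1, -1.3, -0.6]
gripper_width: 0.5
gripper_force: 0.2
```

```bash
python3 chk.py; python3 post.py|grep ang|grep -v -- '-1.5'
```

```text
plate x -0.038754961780319584 74.17690937193375 mid 37.06907720507672 top y at mid 35.11262401864903 yaw 0.057019568208749545 0.65
tcp st [ 15.9 -89.1] [564.3 308.8  13.2] F st [-0.5 -0.5] -0.10186480103049766 27.9167
top 0.67 [368.6, 169.8] [ 15.93 -70.04] ang 0.11759203771202413 68.53912728028689
top 0.55 [329.0, 180.4] [71.46  6.29] ang -1.3891837221626968 69.43177616158532
scene 0.47 [335.5, 167.2] [ 12.51 -73.84] ang 0.16416953961444006 72.46186262842082
wrist 0.72 [318.4, 209.8] [ 13.82 -68.73] ang 0.09563443684431414 70.50204129420912
```

Emit:
apply_moves(
  delta_pos=[
    [-0.005,0.003,0],
    [-0.01,0.006,0],
    [-0.0145,0.009,0],
    [-0.019,0.012,0],
    [-0.0215,0.0135,0],
    [-0.0215,0.0135,0],
  ],
  rot=[
    [0,0,0],
    [0,0,0],
    [0,0,0],
    [0,0,0],
    [0,0,0],
    [0,0,0],
  ],
  hand=[0,0,0,0,0,0],
)

```text
time_s: 28.82
ee_pos: [561.8, 310.2, 13.1]
ee_rot: [180.0, 0.0, 142.4]
force: [0.8, -0.7, -0.2]
gripper_width: 0.5
gripper_force: 0.5
```

```bash
python3 chk.py; python3 post.py|grep ang|grep -v -- '-1.5'
```

```text
plate x 0.0568944130878651 74.29365148621159 mid 37.175272949649724 top y at mid 37.96262194100668 yaw 0.04981297224926251 0.84
tcp st [ 15.5 -86.2] [561.8 310.2  13.1] F st [ 0.2 -1.1] -0.13240745590709688 28.8167
top 0.56 [365.6, 170.4] [ 20.45 -64.62] ang 0.041136875327637636 63.60835807160151
scene 0.6 [348.0, 198.9] [ 6.47 60.93] ang -1.0081564115346189 145.33609264126744
scene 0.57 [336.3, 168.2] [ 11.36 -68.96] ang 0.09558848483922862 72.97440435371998
wrist 0.64 [320.1, 210.5] [ 14.43 -66.2 ] ang 0.06029146423338925 69.70151171407504
```

Emit:
apply_moves(
  delta_pos=[
    [-0.004,0.003,0],
    [-0.008,0.006,0],
    [-0.012,0.009,0],
    [-0.016,0.0115,0],
    [-0.019,0.0135,0],
    [-0.019,0.0135,0],
    [-0.019,0.0135,0],
  ],
  rot=[
    [0,0,0],
    [0,0,0],
    [0,0,0],
    [0,0,0],
    [0,0,0],
    [0,0,0],
    [0,0,0],
  ],
  hand=[0,0,0,0,0,0,0],
)

```text
time_s: 29.8
ee_pos: [559.4, 311.9, 13.1]
ee_rot: [-180.0, -0.0, 142.4]
force: [1.5, -0.5, 0.3]
gripper_width: 0.4
gripper_force: 0.5
```

Emit:
apply_moves(
  delta_pos=[
    [-0.002,0.0015,0],
    [-0.004,0.003,0],
    [-0.006,0.0045,0],
    [-0.008,0.006,0],
    [-0.008,0.006,0],
  ],
  rot=[
    [0,0,0],
    [0,0,0],
    [0,0,0],
    [0,0,0],
    [0,0,0],
  ],
  hand=[0,0,0,0,0],
)

```text
time_s: 30.22
ee_pos: [559.0, 312.2, 13.1]
ee_rot: [180.0, 0.1, 142.4]
force: [2.8, -2.6, -0.8]
gripper_width: 0.4
gripper_force: 1.9
```

```bash
python3 chk.py; python3 post.py|grep ang|grep -v -- '-1.5'
```

```text
plate x 0.6932140294956475 74.3226768848511 mid 37.50794545717338 top y at mid 41.348856982007526 yaw 0.0627093878842006 0.63
tcp st [ 15.4 -82.8] [559.  312.2  13.1] F st [-0.8 -4.3] -0.7155135624308959 30.2167
top 0.5 [370.9, 175.7] [  3.36 -62.48] ang 0.005942089155814018 80.63660125828183
scene 0.53 [339.7, 167.9] [  3.26 -69.46] ang 0.0920738976354575 81.0850185595511
wrist 0.76 [315.9, 208.8] [ 12.05 -61.83] ang -0.00232845580220246 71.95005234141713
wrist 0.68 [362.0, 82.2] [34.46  1.47] ang -0.9080562593057078 80.50849481318141
```

Emit:
apply_moves(
  delta_pos=[
    [-0.0015,0.001,0],
    [-0.0027,0.002,0],
    [-0.0027,0.002,0],
    [-0.0027,0.002,0],
    [-0.0027,0.002,0],
  ],
  rot=[
    [0,0,0],
    [0,0,0],
    [0,0,0],
    [0,0,0],
    [0,0,0],
  ],
  hand=[0,0,0,0,0],
)

```text
time_s: 31.03
ee_pos: [558.8, 312.3, 13.2]
ee_rot: [180.0, 0.1, 142.4]
force: [4.3, -5.1, -0.8]
gripper_width: 0.8
gripper_force: 2.9
```

The lever has come up hard (6.5 N at the post, angle ≈ 0). Back off straight along -y, then rise.

Emit:
apply_moves(
  delta_pos=[
    [0.007,-0.0053,0],
    [0.015,-0.0115,0],
    [0.04,-0.031,0],
    [0.1,-0.077,0],
    [0.17,-0.13,0],
    [0.2,-0.154,0],
    [0.2,-0.154,0.3],
    [0.2,-0.154,0.7],
    [0.2,-0.154,1],
    [0.2,-0.154,1],
  ],
  rot=[
    [0,0,0],
    [0,0,0],
    [0,0,0],
    [0,0,0],
    [0,0,0],
    [0,0,0],
    [0,0,0],
    [0,0,0],
    [0,0,0],
    [0,0,0],
  ],
  hand=[0,0,0,0,0,0,0,0,0,0],
)

```text
time_s: 31.87
ee_pos: [587.5, 296.3, 142.6]
ee_rot: [179.1, 0.4, 142.3]
force: [1.5, 0.5, 1.7]
gripper_width: 0.7
gripper_force: 0.0
```

Emit:
apply_moves(
  delta_pos=[
    [0,0,0.4],
    [0,0,0.7],
    [0,0,0.7],
    [0,0,0.7],
  ],
  rot=[
    [0,0,0],
    [0,0,0],
    [0,0,0],
    [0,0,0],
  ],
  hand=[0,0,0,0],
)

```text
time_s: 32.2
ee_pos: [584.1, 294.8, 220.5]
ee_rot: [179.6, 0.2, 142.3]
force: [0.5, -0.4, -0.9]
gripper_width: 0.3
gripper_force: 0.0
```

```bash
python3 chk.py; python3 post.py|grep ang|grep -v -- '-1.5'
python3 - <<'E'
from h import *
np.set_printoptions(precision=2,suppress=True)
# gap plate<->fence along y in wrist view: sample luminance along station y at x=20,40,60, z=28
s=env.state(); w=viewer.grab_frame('wrist'); c=cam(w,s); g=cv2.cvtColor(w['pixels'],cv2.COLOR_RGB2GRAY).astype(np.float32)
for x in (20,40,60):
    q=np.array([proj(c,S((484,350.5,52.4),[(x,y,28)])[0]) for y in range(30,72)],np.float32)
    print(x,q[0],cv2.remap(g,q[:,0].reshape(1,-1),q[:,1].reshape(1,-1),cv2.INTER_LINEAR)[0].astype(int))
E
```

```text
plate x 0.07160904297905374 74.54334618739517 mid 37.30747761518711 top y at mid 52.80951148601497 yaw 0.6676558964521995 0.75
tcp st [  17.  -113.3] [584.1 294.8 220.5] F st [0.1 0.2] -0.6626252863144289 32.2
top 0.66 [366.9, 171.5] [ 16.54 -64.46] ang 0.036447366490054874 67.50667261521649
scene 0.54 [337.1, 168.9] [ 10.   -65.51] ang 0.04739489840729005 74.08123226567622
scene 0.18 [366.0, 189.3] [-38.44  28.8 ] ang -0.6380817983956927 152.43772787751587
wrist 0.9 [319.8, 134.4] [ 13.76 -63.53] ang 0.021736818728882796 70.2611218281557
20 [325.48  46.88] [241 241 241 241 242 249 250 251 251 251 251 251 251 251 251 251 251 251
 251 251 251 250 246 208 113 185 248 250 249 246 246 248 241 193 145 144
 144 145 145 146 145 145]
40 [343.8   46.86] [241 241 241 241 243 249 251 251 251 251 250 250 251 251 250 250 251 251
 251 251 251 250 246 208 115 192 249 251 250 250 250 249 241 192 142 142
 143 143 142 142 142 143]
60 [362.12  46.85] [241 241 241 241 243 249 251 251 251 251 251 251 251 251 251 251 250 250
 250 251 251 250 246 206 126 203 250 251 250 250 250 247 223 174 145 145
 144 144 145 144 143 142]
```

```bash
python3 -c "
from workcell import env; print(env.job_done())"
```

```text
the job is handed in; nothing more can be done
None
```

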